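Unload the drying bar and clip its end

TASK

The square wooden blocks on the drying stand's bar are dry: slide every one of them off the free end of the bar and set them in the plywood tray, each on the tray's floor, not stacked. The round dark roller behind them is still wet: leave it on the bar and never touch it with the gripper. When the blocks are all in the tray, take the orange spring clamp that lies beside the stand and clip it onto the free end of the bar, in line with the bar and with its jaws pinching the bar's two upright sides and lying on the tongue that sticks out there, so that the roller cannot slip off, and let go.

Things in the scene. Friction and masses are not known exactly. Their poses are not given: they have to be found in the camera images.
- stand: Drying stand, fixed: plywood base 100 x 100 mm, wooden upright 44 x 40 mm, 160 mm tall, and a flat steel bar, 10 mm wide and 22 mm high, running level from the upright along the stand's own -y to a free end, its axis 130 mm above the bench. Origin: on the bench under the upright's centre; x across the bar, z up. Place and heading vary.
- tray: Open plywood tray, fixed to the bench, 152 x 232 mm outside, 41 mm high, walls and floor 6 mm thick (inside 140 x 220 mm). Origin: centre of its underside, on the bench; own y along the long side. Place and heading vary.
- roller: Round dark-wood roller (tube) 60 mm across, 75 mm long, with a 37 mm through hole, hanging on the bar right beside the upright, behind all the blocks. Origin at its centre, own y along the hole. Still wet: it stays on the bar and is not to be touched by the gripper.
- clamp: Orange spring clamp 140 x 60 x 20 mm, 0.12 kg, lying flat on the bench. Origin: on its mid-line, underside, half-way along. Own y points to the handle ends (at y = +70 mm), the jaw tips are at y = -70 mm, x is across, z up. This frame belongs to one half of the clamp (the x < 0 half); the other half turns on the pivot.
- clamp_pivot (a point): The clamp's pivot: on its mid-line, half-way up its 20 mm thickness, 11 mm from its middle towards the jaws (jaw tips 59 mm further on, handle ends 81 mm the other way). Axes as the clamp's.
- clamp_jaw (a joint): Angle (rad) of the clamp's other half about its own z: 0 shut (jaw faces touch), at most 0.489 (jaw tips 28 mm apart). The clamp's mid-line lies half this angle beyond its frame's y, towards -x. Sprung shut: squeezing the handles 50 mm behind the pivot (54 mm wide shut, about 30 mm open) takes 7 N at first, 16 N fully. On the bar 20 mm deep it reads about 0.22.
- block1: Square block of pale wood, the one nearest the roller when present. 54 x 54 mm and 36 mm long, with a round 32 mm hole right through its length. Origin at its centre; own y along the hole, x and z square to its flat sides. At the start it hangs on the bar, flat sides upright, its centre 4 mm below the bar's axis. About 0.06 kg. May be absent (None).
- block2: Square block of pale wood, second place from the roller. 54 x 54 mm and 36 mm long, with a round 32 mm hole right through its length. Origin at its centre; own y along the hole, x and z square to its flat sides. At the start it hangs on the bar, flat sides upright, its centre 4 mm below the bar's axis. About 0.06 kg. May be absent (None).
- block3: Square block of pale wood, third place. 54 x 54 mm and 36 mm long, with a round 32 mm hole right through its length. Origin at its centre; own y along the hole, x and z square to its flat sides. At the start it hangs on the bar, flat sides upright, its centre 4 mm below the bar's axis. About 0.06 kg. May be absent (None).
- block4: Square block of pale wood, the place nearest the free end. 54 x 54 mm and 36 mm long, with a round 32 mm hole right through its length. Origin at its centre; own y along the hole, x and z square to its flat sides. At the start it hangs on the bar, flat sides upright, its centre 4 mm below the bar's axis. About 0.06 kg. May be absent (None).
- bar_tip (a point): Centre of the bar's free end face, 305 mm from the upright's centre, at the bar's axis height. Axes as the stand's: -y points outward past the end, x across the bar, z up. Below it a flat steel rest tongue, 14 mm wide, 4 mm thick, runs on 55 mm past the end face; its top lies 7 mm below the bar's axis: a clipped clamp lies on it (blocks pass over it).
Things that resemble listed ones, but are neither listed nor needed, are in the scene too. Leave any green or red look-alike of the block4 alone.

How it is judged (in metres and radians):
On the way, in this order (a step that is already met when the one before it is completed fails the run):
1. every block is in the tray, on its floor (x of block1 in the frame of tray between -0.07 and 0.07 m and y of block1 in the frame of tray between -0.11 and 0.11 m and z of block1 in the frame of tray between 0.01 and 0.055 m and x of block2 in the frame of tray between -0.07 and 0.07 m and y of block2 in the frame of tray between -0.11 and 0.11 m and z of block2 in the frame of tray between 0.01 and 0.055 m and x of block3 in the frame of tray between -0.07 and 0.07 m and y of block3 in the frame of tray between -0.11 and 0.11 m and z of block3 in the frame of tray between 0.01 and 0.055 m and x of block4 in the frame of tray between -0.07 and 0.07 m and y of block4 in the frame of tray between -0.11 and 0.11 m and z of block4 in the frame of tray between 0.01 and 0.055 m), for 0.3 s.
2. the spring clamp is clipped on the free end of the bar, in line with it (y of clamp_pivot in the frame of bar_tip between -0.051 and -0.018 m and x of clamp_pivot in the frame of bar_tip between -0.015 and 0.015 m and z of clamp_pivot in the frame of bar_tip between -0.012 and 0.018 m and value of joint clamp_jaw above 0.12 rad and contact force between clamp and stand above 2 N and angle between the y axis of clamp_pivot and the y axis of bar_tip, either way round below 0.4 rad), for 0.3 s.
At the end, for the whole second after the job is handed in: Every block present inside the tray, centre under 55 mm above the bench (not stacked); clamp pinching the bar with over 2 N, jaws over 0.12 rad open, pivot 18-51 mm past the bar's end, within 15 mm sideways, -12 to 18 mm in height, 0.4 rad in line; roller on the bar; blocks and clamp at rest (all of step 1 and all of step 2 and y of roller in the frame of bar_tip between 0.05 and 0.29 m and x of roller in the frame of bar_tip between -0.02 and 0.02 m and z of roller in the frame of bar_tip between -0.02 and 0.02 m and linear speed of each of clamp, block1, block2, block3, block4 below 0.03 m/s); the robot touches nothing.
It fails at once if the gripper touches the wet roller (contact force between the fingers and roller above 0.5 N).
Of block1, block2, block3, block4 only 2 to 4 are there at a start; the rules pass over those that are not, and their reading is None.
At some moment in a run one of clamp may be knocked a few centimetres aside while the robot is not near it.
Once in a run the grip may slacken for a moment while it holds something.
It also fails if it takes over 210 s, if anything falls off the work surface, if the arm or the gripper's body presses on something with over 40 N, if the wrist force passes 120 N, or if a joint passes its speed limit or range.

ROBOT

A 6-joint arm with a two-finger parallel gripper is mounted at the origin on a cart in front of the work surface, level with it; the furniture and walls round the work are solid. World frame = base frame: x ahead of the robot, y to its left, z up, the work surface at z = 0. Lengths are in m, angles in degrees, forces in N, time in s.
With the tool pointing down it reaches from about 0.35 to 0.875 m from the base axis. Payload 4.2 kg.
Tool frame: the origin (TCP) lies midway between the tips of the shut fingers; the grasp point (between the pads) lies 19 mm behind it; z points along the fingers, y is the direction in which the jaws open and shut (so a half turn about z gives the same grasp; the last joint's range is limited). The gripper opens to 87 mm and grips with 3 to 60 N. Pads are 19 mm wide; open, the fingers measure 117 mm over their backs; the gripper's body (75 mm by 190 mm) begins 51 mm behind the grasp point.
Start: joints at [14.817, 22.042, 0.453, 0, -68.411, -14.817], TCP at [0.625, 0, 0.223] pointing down, gripper open.
Joint ranges: [-179.83, 179.83], [-69.29, 118.12], [-61.27, 80.66], [-181.25, 117.63], [-171.15, -9.14], [-177.46, 177.46]. Speed limits (degrees/s): [159.86, 159.86, 180, 180, 180, 180].

INTERFACE

Orientations are given as a 3x3 rotation matrix whose columns are the frame's x, y, z axes.
In Python, from station import r gives the robot as it stands.
- The arm moves only by the tool play_rows, never from a script. Its argument "commands" is a list that holds one entry, the list of rows, each a list of 7 numbers: the shift along the world's x, y, z in m, then the turn, a rotation vector about the world's x, y, z in rad, then the closure, from 0 (fully open) to 1 (shut). A call has 1 to 5 rows; each row is the pose to reach, as a shift and turn from the pose commanded when the call began; what a row does not reach only later rows make up. A row lasts 1/10 s, in which the tool goes at most 50 mm and 8.59 degrees, less where a joint would pass 70% of its speed; a pose out of reach is approached as far as the arm can. A call with a gripper value outside its range is refused whole. The fingers move at their own pace and stop on an object; the grip force is fixed at half the most. Time passes only in rows, so rows that repeat a pose let the fingers close. It gives the time, the measured TCP pose, the force and the opening at its end, in the units of the state.
- r.sense(): the state, without advancing time (a new reading comes with each control period).
- r.capture(name): name is "scene" or "side" or "wrist"; returns a dict with "image" (420x560x3 uint8, red, green, blue), "range_z" (420x560 float32, m along the optical axis (not along the pixel's ray), 0 where there is no reading), "intrinsics" (3x3 intrinsics, pixels), "extrinsics" (4x4, takes a point from camera to world coordinates); the wrist camera has in their place "mount" (4x4, takes a point from camera to tool coordinates, whose origin is the TCP and whose axes are the flange's). Camera axes: x right, y up, looking along -z (the intrinsics and any distortion apply to the point x, -y, -z); pixel columns grow to the right and rows downward; lengths in m; the calibration is good to about 2 mm. A picture is of the moment at which its call begins: read the wrist's pose just before it.
- r.finish_job(): hands the job in, once; it reports no verdict.
The state is a dict: "time_s": time; "joints": joint angles; "joint_velocities": joint speeds; "effort": joint torques, N m; "tcp_pos": TCP position; "ee_rot": TCP orientation; "wrist_force": force on the tool from outside, world axes, zero at the start; "moment": the same for the moment, N m; "gripper_width": opening from 0.0 (shut) to 1.0 (fully open).
Only numpy, scipy, OpenCV 4.12 (cv2) and the standard library are available. Lean on these libraries where they do the work, as an engineer would, in place of code of your own. Each camera call takes 0.05 s, during which the arm holds its last target. There are 200 camera calls.

## Working session

There is one attempt and no reset: what is moved stays moved. The work goes in short steps, Python scripts to look and compute and a tool call to move; the robot and the scene stay as the last step left them, time stands still between calls to the robot, and variables do not carry over. Pictures are saved under pics/ and viewed, about 12 in all and at most 16, crops included, and the job is handed in when it is done.

Besides the shell and the picture viewer there is one more tool, called after ">>>" in YAML: its name, and indented under it one key for each argument. play_rows: Moves the arm, as the interface text tells. Its arguments: {"type":"object","properties":{"commands":{"type":"array","items":{"type":"array","items":{"type":"array","items":{"type":"number"}}}}},"required":["commands"]}

```bash
ls; mkdir -p pics
cat > h.py <<'E'
import numpy as np, cv2
from station import r
def save(c,n): cv2.imwrite('pics/'+n+'.png', c['image'][:,:,::-1])
def cloud(c, ext=None):
    K=np.array(c['intrinsics']); E=np.array(c['extrinsics']) if ext is None else ext
    z=c['range_z']; h,w=z.shape; u,v=np.meshgrid(np.arange(w),np.arange(h))
    P=np.stack([(u-K[0,2])/K[0,0]*z, -(v-K[1,2])/K[1,1]*z, -z, np.ones_like(z)],-1)
    W=(P@E.T)[...,:3]; W[z==0]=np.nan; return W
def wrist():
    s=r.sense(); c=r.capture('wrist'); T=np.eye(4); T[:3,:3]=s['ee_rot']; T[:3,3]=s['tcp_pos']
    return c, T@np.array(c['mount'])
E
python3 - <<'E'
from h import *
a=r.capture('scene'); b=r.capture('side'); np.savez('v0.npz',A=cloud(a),B=cloud(b),ia=a['image'],ib=b['image'])
save(a,'scene0'); save(b,'side0')
print(r.sense()); print(a['intrinsics'],a['extrinsics'],b['extrinsics'],[k for k in a])
E
```

```text
pics
{'time_s': 0.1, 'joints': array([ 1.48169473e+01,  2.20859805e+01,  3.87208210e-01, -2.39183321e-02,
       -6.84125773e+01, -1.48159876e+01]), 'joint_velocities': array([-3.32453424e-02, -2.13771466e-01,  1.83172605e-01,  9.30451425e-02,
       -1.18108585e-02, -7.01406427e-05]), 'effort': array([ 1.65357815e-04, -3.91689312e+01,  1.87934643e+01,  4.23187181e+00,
        1.34990664e-02, -6.93199490e-05]), 'tcp_pos': array([6.24453636e-01, 1.19747121e-05, 2.21573846e-01]), 'ee_rot': array([[-1.37096326e-04, -9.99998034e-01, -1.97803204e-03],
       [-9.99999983e-01,  1.37337361e-04, -1.21720721e-04],
       [ 1.21992139e-04,  1.97801532e-03, -9.99998036e-01]]), 'wrist_force': array([-0.42892182,  1.3163173 ,  0.29795636]), 'moment': array([ 0.0054159 , -0.01001514, -0.03099239]), 'gripper_width': 1.0010929281741037}
[[445.96612906   0.         278.42000066]
 [  0.         445.96612906 209.2203374 ]
 [  0.           0.           1.        ]] [[-0.82125832  0.34521494 -0.4542702  -0.08406149]
 [-0.57007972 -0.4639428   0.67806061  0.83037506]
 [ 0.02332126  0.81583315  0.57781692  0.88839714]
 [ 0.          0.          0.          1.        ]] [[ 0.91416571  0.18671654 -0.35977491  0.01975084]
 [-0.40466219  0.47173075 -0.78340195 -1.16401908]
 [ 0.02344279  0.8617465   0.5067972   0.81697667]
 [ 0.          0.          0.          1.        ]] ['image', 'range_z', 'intrinsics', 'extrinsics']
```

View pics/scene0.png

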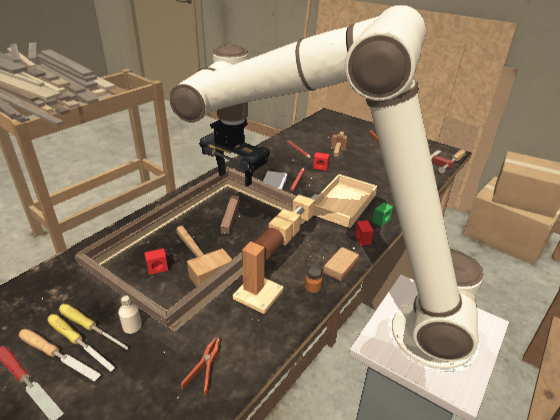

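View pics/side0.png

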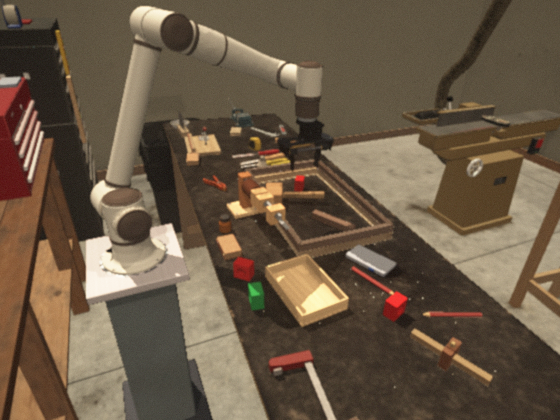

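Scene view: stand upright at (255,268), dark roller (270,243), pale blocks from (285,225) to (303,205), tray (345,200), orange clamp at (205,365). Side view: tray (305,288), bar pointing at the camera at (265,205), clamp (213,183). I'll measure from the two clouds.

```bash
cat > m.py <<'E'
from h import *
d=np.load('v0.npz')
for n,i in (('A','ia'),('B','ib')):
    W=d[n]; im=d[i]; hsv=cv2.cvtColor(im,cv2.COLOR_RGB2HSV); x,y,z=W[...,0],W[...,1],W[...,2]
    print(n,'bench z med',np.nanmedian(z[(abs(z)<.02)&(x>.3)&(x<.9)]))
    # upright top
    m=(abs(z-.16)<.006)&(x>.2)&(x<.7)&(abs(y)<.5)
    nn,l,st,c=cv2.connectedComponentsWithStats(m.astype(np.uint8))
    for k in range(1,nn):
        if st[k,4]>25: p=W[l==k]; print(' z.16',st[k],p.mean(0).round(4),cv2.minAreaRect((p[:,:2]*1000).astype(np.float32)))
    # clamp colour: orange, saturated, low z
    m=((hsv[...,0]<14)&(hsv[...,1]>140)&(hsv[...,2]>110)&(z<.05)&(z>-.01)&(x>.1)&(x<1.1)).astype(np.uint8)
    nn,l,st,c=cv2.connectedComponentsWithStats(m)
    for k in range(1,nn):
        if st[k,4]>40:
            p=W[l==k]; print(' orange',st[k],im[l==k].mean(0).round(),p.mean(0).round(3),np.percentile(p[:,2],95).round(3),cv2.minAreaRect((p[:,:2]*1000).astype(np.float32)))
    # things at 100..165mm height
    m=((z>.1)&(z<.15)&(x>.2)&(x<.6)&(y<.45)&(y>-.3)); p=W[m]
    print(' high pts',len(p)); 
    # tray rim
    m=((z>.036)&(z<.046)&(hsv[...,0]>12)&(hsv[...,0]<30)&(hsv[...,2]>140)&(x>.2)&(x<.8)&(y<0)).astype(np.uint8)
    m=cv2.morphologyEx(m,cv2.MORPH_CLOSE,np.ones((5,5)))
    nn,l,st,c=cv2.connectedComponentsWithStats(m)
    for k in range(1,nn):
        if st[k,4]>80: p=W[(l==k)&(abs(z-.041)<.005)]; print(' rim',st[k],p.mean(0).round(4),cv2.minAreaRect((p[:,:2]*1000).astype(np.float32)))
# top-down map
g=np.zeros((500,700,3),np.uint8)
for n,i in (('A','ia'),('B','ib')):
    W=d[n];ok=np.isfinite(W[...,0])&(W[...,2]<.2)&(W[...,2]>-.02); P=W[ok];C=d[i][ok]
    o=np.argsort(P[:,2]);P=P[o];C=C[o]
    v=((0.8-P[:,0])*800).astype(int);u=((0.45-P[:,1])*800).astype(int)
    k=(u>=0)&(u<699)&(v>=0)&(v<499); 
    for du in(0,1):
        for dv in (0,): g[v[k],u[k]+du]=C[k]
cv2.imwrite('pics/map0.png',g[:,:,::-1])
E
python3 m.py
```

```text
A bench z med -0.00029553330321513416
 z.16 [259 229  17  16  61] [0.4477 0.0866 0.1552] ((447.6482238769531, 87.18961334228516), (19.9829158782959, 65.88455963134766), 7.234534740447998)
 z.16 [242 242  23  15 202] [0.4425 0.1544 0.159 ] ((444.45477294921875, 152.8155059814453), (45.636409759521484, 44.2645263671875), 8.22584056854248)
 orange [287 141  20  15  52] [163.  80.  69.] [ 0.809 -0.625  0.006] 0.011 ((806.6639404296875, -625.57568359375), (18.872900009155273, 143.93544006347656), 67.96237182617188)
 orange [313 157  16  14 155] [176.  47.  45.] [ 0.642 -0.541  0.021] 0.048 ((652.8031005859375, -547.1962280273438), (77.62855529785156, 48.415443420410156), 0.6690161824226379)
 orange [434 158  12   8  54] [121.  52.  45.] [ 0.27  -0.859  0.016] 0.026 ((269.0445556640625, -859.7577514648438), (14.892822265625, 49.32242965698242), 76.44982147216797)
 orange [291 170  13  21  75] [195.  94.  82.] [ 0.663 -0.402  0.007] 0.01 ((665.97314453125, -404.11944580078125), (18.27226448059082, 144.94998168945312), 17.760337829589844)
 orange [359 232  14  14 128] [119.  31.  29.] [ 0.28
[... 2550 characters left out ...]
64)
 orange [384 291  24  30 263] [132.  32.  27.] [ 0.644 -0.558  0.022] 0.048 ((670.416015625, -531.2363891601562), (134.2176513671875, 57.83217239379883), 40.564884185791016)
 orange [430 312  52   5 219] [152.  70.  57.] [ 0.811 -0.633  0.006] 0.01 ((809.3535766601562, -628.410400390625), (27.630922317504883, 155.04623413085938), 67.21588897705078)
 orange [269 350  44  16 415] [165.  78.  63.] [ 0.307 -0.597  0.021] 0.025 ((309.88189697265625, -589.3748779296875), (49.63554000854492, 114.1080551147461), 80.3902816772461)
 high pts 733
 rim [266 254  82  64 517] [ 0.4482 -0.3956  0.0398] ((450.09857177734375, -379.2414855957031), (154.3249969482422, 237.1363067626953), 3.937603712081909)
```

View pics/map0.png

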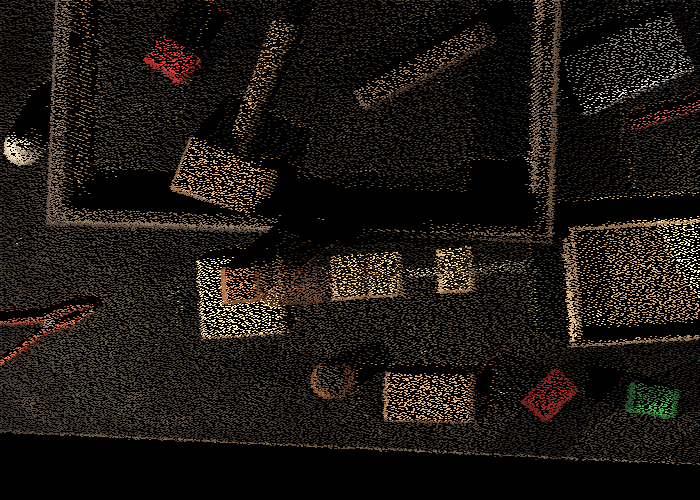

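Map: bar runs along world -y with a slight +x slope; a block group at u 330–402 (2 blocks?), one more at 437–472, tongue to ~527; tray at right; clamp at (0–95, 300–360), jaws pointing right. Now a closer look from the wrist.

>>> play_rows:
  commands:
    - [[-0.04,-0.01,0.03,0,0,0,0],[-0.08,-0.02,0.06,0,0,0,0],[-0.12,-0.03,0.09,0,0,0,0],[-0.16,-0.03,0.1,0,0,0,0],[-0.16,-0.03,0.1,0,0,0,0]]

```text
time_s: 0.6
tcp_pos: [0.4619, -0.0306, 0.3258]
ee_rot: [[0.0, -1.0, 0.005], [-1.0, -0.0, 0.002], [-0.002, -0.005, -1.0]]
wrist_force: [0.3, -0.7, 0.7]
gripper_width: 0.996
```

```bash
cat > m2.py <<'E'
from h import *
c,T=wrist(); W=cloud(c,T); save(c,'w1'); np.savez('w1.npz',W=W,im=c['image'])
print(T.round(3)); d=np.load('v0.npz')
P=np.concatenate([W.reshape(-1,3),d['A'].reshape(-1,3),d['B'].reshape(-1,3)])
Q=W.reshape(-1,3)
for nm,S in(('wrist',Q),('fixed',P[len(Q):])):
    t=S[(abs(S[:,2]-.153)<.004)&(S[:,0]>.4)&(S[:,0]<.5)&(S[:,1]<.06)&(S[:,1]>-.3)]
    print(nm,'block tops',len(t),t[:,2].mean() if len(t) else '')
    if len(t)<20: continue
    h,e=np.histogram(t[:,1],np.arange(-.2,.08,.004)); print([(round(a,3),int(b)) for a,b in zip(e,h) if b])
    for lo,hi in((-.25,-.06),(-.06,.06)):
        q=t[(t[:,1]>lo)&(t[:,1]<hi)]
        if len(q)>5: print(q.mean(0),cv2.minAreaRect((q[:,:2]*1000).astype(np.float32)))
    t=S[(abs(S[:,2]-.123)<.003)&(S[:,0]>.4)&(S[:,0]<.52)&(S[:,1]<-.13)&(S[:,1]>-.25)]
    print('tongue',len(t)); 
    if len(t)>5: print(t.mean(0),t[:,1].min(),t[:,1].max(),np.polyfit(t[:,1],t[:,0],1))
    t=S[(abs(S[:,2]-.141)<.003)&(S[:,0]>.4)&(S[:,0]<.52)&(S[:,1]<0)&(S[:,1]>-.2)]
    if len(t)>5: print('bartop',len(t),t.mean(0),t[:,1].min(),t[:,1].max(),np.polyfit(t[:,1],t[:,0],1))
E
python3 m2.py
```

```text
[[-1.     0.003 -0.005  0.461]
 [-0.001 -0.952 -0.305 -0.116]
 [-0.006 -0.305  0.952  0.489]
 [ 0.     0.     0.     1.   ]]
wrist block tops 6538 0.15338074347227598
[(np.float64(-0.14), 53), (np.float64(-0.136), 222), (np.float64(-0.132), 295), (np.float64(-0.128), 294), (np.float64(-0.124), 233), (np.float64(-0.12), 287), (np.float64(-0.116), 231), (np.float64(-0.112), 286), (np.float64(-0.108), 232), (np.float64(-0.104), 203), (np.float64(-0.1), 27), (np.float64(-0.052), 70), (np.float64(-0.048), 223), (np.float64(-0.044), 208), (np.float64(-0.04), 209), (np.float64(-0.036), 205), (np.float64(-0.032), 196), (np.float64(-0.028), 207), (np.float64(-0.024), 209), (np.float64(-0.02), 210), (np.float64(-0.016), 152), (np.float64(-0.012), 14), (np.float64(-0.008), 27), (np.float64(-0.004), 195), (np.float64(0.0), 188), (np.float64(0.004), 195), (np.float64(0.008), 184), (np.float64(0.012), 178), (np.float64(0.016), 186), (np.float64(0.02), 180), (np.float64(0.024), 181), (np.float64(0.028), 168), (np.float64(0.032), 44), (np.float64(0.04), 58), (np.float64(0.044), 145), (np.float64(0.0
[... 1516 characters left out ...]
loat64(0.028), 25), (np.float64(0.032), 23), (np.float64(0.036), 7), (np.float64(0.04), 6), (np.float64(0.044), 11), (np.float64(0.048), 11), (np.float64(0.052), 14), (np.float64(0.056), 21)]
[ 0.46167733 -0.11708021  0.15163643] ((460.1910400390625, -99.66338348388672), (55.209686279296875, 85.2691879272461), 6.10200834274292)
[0.45358922 0.00070298 0.15170007] ((454.3760681152344, 2.9960670471191406), (56.31395721435547, 114.42927551269531), 3.264087200164795)
tongue 88
[ 0.46379172 -0.17417972  0.12256007] -0.2127856545749831 -0.13029533211393796 [-0.15093041  0.43750271]
bartop 154 [ 0.45187653 -0.08455482  0.14082335] -0.15481402383477194 -0.0007235326949790455 [-0.11725427  0.44196212]
```

View pics/w1.png

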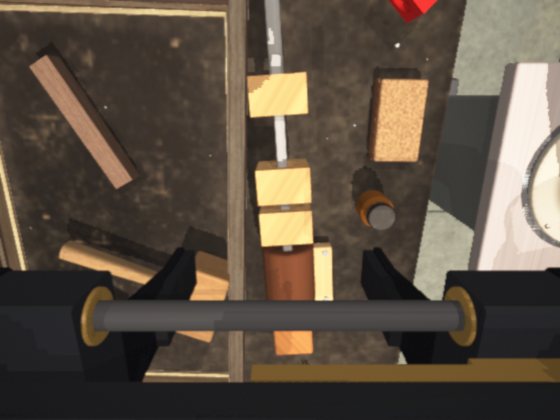

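Three blocks: outer (278,94), middle (284,183), inner (286,226); roller at (288,268). Tops measured at z=0.153, which matches the expected height; bar heading 3.9°. Grasping the outer block first.

>>> play_rows:
  commands:
    - [[0,-0.04,-0.02,0,0,0.068,0],[0,-0.08,-0.05,0,0,0.068,0],[-0.001,-0.0885,-0.09,0,0,0.068,0],[-0.001,-0.0885,-0.13,0,0,0.068,0],[-0.001,-0.0885,-0.15,0,0,0.068,0]]

```text
time_s: 1.15
tcp_pos: [0.4619, -0.119, 0.1677]
ee_rot: [[0.066, -0.998, -0.008], [-0.998, -0.066, 0.0], [-0.001, 0.008, -1.0]]
wrist_force: [0.1, 0.2, 0.3]
gripper_width: 1.002
```

>>> play_rows:
  commands:
    - [[0,0,-0.03,0,0,0,0],[0,0,-0.06,0,0,0,0],[0,0,-0.063,0,0,0,0.1],[0,0,-0.063,0,0,0,0.5],[0,0,-0.063,0,0,0,1]]

```text
time_s: 1.65
tcp_pos: [0.4653, -0.1185, 0.1105]
ee_rot: [[0.068, -0.998, 0.002], [-0.998, -0.068, -0.0], [0.0, -0.002, -1.0]]
wrist_force: [-0.3, 0.5, -0.7]
gripper_width: 0.809
```

>>> play_rows:
  commands:
    - [[0,0,0,0,0,0,1],[0,0,0,0,0,0,1],[0,0,0,0,0,0,1]]

```text
time_s: 1.95
tcp_pos: [0.4642, -0.1185, 0.1105]
ee_rot: [[0.068, -0.998, 0.001], [-0.998, -0.068, -0.0], [0.0, -0.001, -1.0]]
wrist_force: [-2.1, 0.8, 2.9]
gripper_width: 0.619
```

>>> play_rows:
  commands:
    - [[0,0,0.004,0,0,0,1],[0.001,-0.015,0.004,0,0,0,1],[0.0025,-0.035,0.004,0,0,0,1],[0.004,-0.055,0.004,0,0,0,1],[0.005,-0.075,0.004,0,0,0,1]]

```text
time_s: 2.45
tcp_pos: [0.4692, -0.1941, 0.1139]
ee_rot: [[0.068, -0.998, 0.001], [-0.998, -0.068, -0.0], [0.0, -0.001, -1.0]]
wrist_force: [-0.2, -0.1, 0.1]
gripper_width: 0.622
```

>>> play_rows:
  commands:
    - [[0.0015,-0.02,0,0,0,0,1],[0.003,-0.04,0,0,0,0,1],[0.004,-0.06,0,0,0,0,1],[0.004,-0.07,0.02,0,0,0,1],[0.004,-0.07,0.04,0,0,0,1]]

```text
time_s: 2.95
tcp_pos: [0.4726, -0.2647, 0.1536]
ee_rot: [[0.066, -0.998, -0.001], [-0.998, -0.066, 0.0], [-0.0, 0.001, -1.0]]
wrist_force: [0.1, 0.5, 0.3]
gripper_width: 0.615
```

```bash
cat > m3.py <<'E'
from h import *
import sys
c,T=wrist(); W=cloud(c,T); save(c,sys.argv[1]); S=W.reshape(-1,3)
t=S[(abs(S[:,2]-.041)<.004)&(S[:,0]>.34)&(S[:,0]<.56)&(S[:,1]<-.24)&(S[:,1]>-.53)]
print('rim',len(t),t.mean(0),t[:,1].min(),t[:,1].max(),t[:,0].min(),t[:,0].max(),cv2.minAreaRect((t[:,:2]*1000).astype(np.float32)))
t=S[(abs(S[:,2]-.123)<.004)&(S[:,0]>.4)&(S[:,0]<.52)&(S[:,1]<-.13)&(S[:,1]>-.25)]
print('tongue',len(t), t.mean(0) if len(t) else '',t[:,1].min() if len(t) else '')
E
python3 m3.py w2
```

```text
rim 4927 [ 0.44611039 -0.32619446  0.04140868] -0.4227225912746294 -0.2581905082600742 0.3681651059695121 0.5296146871862131 ((448.9136047363281, -340.0843505859375), (152.20703125, 155.96133422851562), 3.9619808197021484)
tongue 231 [ 0.46791226 -0.17974892  0.12391129] -0.18578843040040893
```

>>> play_rows:
  commands:
    - [[-0.005,-0.045,0,0,0,0,1],[-0.01,-0.09,0,0,0,0,1],[-0.015,-0.135,0,0,0,0,1],[-0.018,-0.17,-0.02,0,0,0,1],[-0.018,-0.17,-0.06,0,0,0,1]]

```text
time_s: 3.5
tcp_pos: [0.4568, -0.439, 0.0959]
ee_rot: [[0.065, -0.998, 0.008], [-0.998, -0.065, -0.006], [0.007, -0.008, -1.0]]
wrist_force: [0.2, 1.1, -0.9]
gripper_width: 0.62
```

>>> play_rows:
  commands:
    - [[0,0,-0.035,0,0,0,1],[0,0,-0.065,0,0,0,1],[0,0,-0.075,0,0,0,1],[0,0,-0.076,0,0,0,1],[0,0,-0.076,0,0,0,1]]

```text
time_s: 4.0
tcp_pos: [0.4554, -0.4335, 0.018]
ee_rot: [[0.068, -0.998, 0.001], [-0.998, -0.068, -0.0], [0.001, -0.001, -1.0]]
wrist_force: [-0.2, 0.9, 0.0]
gripper_width: 0.618
```

>>> play_rows:
  commands:
    - [[0,0,0,0,0,0,0.15],[0,0,0,0,0,0,0.15],[0,0,0.02,0,0,0,0.15],[0,0,0.06,0,0,0,0.15],[0,0,0.11,0,0,0,0.15]]

```text
time_s: 4.5
tcp_pos: [0.4538, -0.4327, 0.1269]
ee_rot: [[0.068, -0.998, -0.004], [-0.998, -0.068, 0.003], [-0.003, 0.004, -1.0]]
wrist_force: [1.6, -0.3, 0.1]
gripper_width: 0.843
```

>>> play_rows:
  commands:
    - [[0,0.02,0.04,0,0,0,0.1],[0,0.06,0.07,0,0,0,0.1],[0.001,0.11,0.07,0,0,0,0.1],[0.002,0.16,0.07,0,0,0,0.1],[0.002,0.21,0.07,0,0,0,0.1]]

```text
time_s: 5.0
tcp_pos: [0.4569, -0.2218, 0.1983]
ee_rot: [[0.067, -0.998, 0.002], [-0.998, -0.067, -0.0], [0.0, -0.002, -1.0]]
wrist_force: [0.6, 1.0, 0.3]
gripper_width: 0.898
```

>>> play_rows:
  commands:
    - [[0,0.05,0,0,0,0,0.1],[0,0.1,0,0,0,0,0.1],[0.001,0.15,0,0,0,0,0.1],[0.001,0.19,0,0,0,0,0.1],[0.001,0.19,0,0,0,0,0.1]]

```text
time_s: 5.5
tcp_pos: [0.4582, -0.0298, 0.1983]
ee_rot: [[0.074, -0.997, 0.002], [-0.997, -0.074, 0.001], [-0.001, -0.002, -1.0]]
wrist_force: [-0.0, -0.2, -0.6]
gripper_width: 0.899
```

Run:
```python
from h import *
c,T=wrist(); S=cloud(c,T).reshape(-1,3)
t=S[(abs(S[:,2]-.153)<.004)&(S[:,0]>.4)&(S[:,0]<.5)&(S[:,1]<.06)&(S[:,1]>-.3)]
h,e=np.histogram(t[:,1],np.arange(-.06,.06,.002)); print([(round(float(a),3),int(b)) for a,b in zip(e,h)])
print(r.sense()['tcp_pos'])
```

```text
[(-0.06, 0), (-0.058, 0), (-0.056, 0), (-0.054, 0), (-0.052, 5), (-0.05, 174), (-0.048, 283), (-0.046, 243), (-0.044, 247), (-0.042, 255), (-0.04, 241), (-0.038, 232), (-0.036, 247), (-0.034, 243), (-0.032, 227), (-0.03, 233), (-0.028, 244), (-0.026, 225), (-0.024, 221), (-0.022, 237), (-0.02, 228), (-0.018, 211), (-0.016, 231), (-0.014, 133), (-0.012, 36), (-0.01, 0), (-0.008, 0), (-0.006, 66), (-0.004, 238), (-0.002, 259), (0.0, 202), (0.002, 197), (0.004, 217), (0.006, 195), (0.008, 201), (0.01, 200), (0.012, 195), (0.014, 195), (0.016, 180), (0.018, 92), (0.02, 11), (0.022, 0), (0.024, 0), (0.026, 0), (0.028, 0), (0.03, 0), (0.032, 0), (0.034, 0), (0.036, 0), (0.038, 0), (0.04, 0), (0.042, 11), (0.044, 104), (0.046, 117), (0.048, 124), (0.05, 123), (0.052, 116), (0.054, 117), (0.056, 111)]
[ 0.45811582 -0.03143353  0.19813574]
```

>>> play_rows:
  commands:
    - [[0,0.001,-0.04,0,0,0,0.1],[0,0.001,-0.08,0,0,0,0.1],[0,0.001,-0.0875,0,0,0,0.1],[0,0.001,-0.0875,0,0,0,1],[0,0.001,-0.0875,0,0,0,1]]

```text
time_s: 6.05
tcp_pos: [0.4595, -0.0329, 0.1116]
ee_rot: [[0.068, -0.998, 0.003], [-0.998, -0.068, 0.0], [0.0, -0.003, -1.0]]
wrist_force: [0.0, -0.3, -0.3]
gripper_width: 0.792
```

>>> play_rows:
  commands:
    - [[0,0,0,0,0,0,1],[0,0,0,0,0,0,1],[0,0,0.004,0,0,0,1],[0.001,-0.015,0.004,0,0,0,1],[0.0024,-0.035,0.004,0,0,0,1]]

```text
time_s: 6.55
tcp_pos: [0.4609, -0.0673, 0.115]
ee_rot: [[0.07, -0.998, 0.002], [-0.998, -0.07, 0.0], [-0.0, -0.002, -1.0]]
wrist_force: [-0.4, -0.4, -0.9]
gripper_width: 0.622
```

>>> play_rows:
  commands:
    - [[0.0014,-0.02,0,0,0,0,1],[0.0028,-0.04,0,0,0,0,1],[0.0042,-0.06,0,0,0,0,1],[0.0056,-0.08,0,0,0,0,1],[0.007,-0.1,0,0,0,0,1]]

```text
time_s: 7.05
tcp_pos: [0.4677, -0.1683, 0.1147]
ee_rot: [[0.068, -0.998, 0.001], [-0.998, -0.068, -0.0], [0.0, -0.001, -1.0]]
wrist_force: [0.9, -0.5, -0.2]
gripper_width: 0.618
```

>>> play_rows:
  commands:
    - [[0.0014,-0.02,0,0,0,0,1],[0.0028,-0.04,0,0,0,0,1],[0.0042,-0.06,0,0,0,0,1],[0.0056,-0.08,0,0,0,0,1],[0.006,-0.09,0.02,0,0,0,1]]

```text
time_s: 7.55
tcp_pos: [0.4717, -0.2582, 0.1323]
ee_rot: [[0.066, -0.998, -0.005], [-0.998, -0.066, 0.002], [-0.002, 0.005, -1.0]]
wrist_force: [-0.1, 1.1, -0.5]
gripper_width: 0.618
```

>>> play_rows:
  commands:
    - [[-0.008,-0.04,0,0,0,0,1],[-0.016,-0.08,0,0,0,0,1],[-0.022,-0.12,-0.01,0,0,0,1],[-0.022,-0.1205,-0.05,0,0,0,1],[-0.022,-0.1205,-0.08,0,0,0,1]]

```text
time_s: 8.05
tcp_pos: [0.4508, -0.3792, 0.0532]
ee_rot: [[0.065, -0.998, 0.001], [-0.998, -0.065, 0.0], [0.0, -0.001, -1.0]]
wrist_force: [0.8, 0.7, -1.1]
gripper_width: 0.62
```

>>> play_rows:
  commands:
    - [[0,0,-0.025,0,0,0,1],[0,0,-0.035,0,0,0,1],[0,0,-0.036,0,0,0,1],[0,0,-0.036,0,0,0,0.15],[0,0,-0.036,0,0,0,0.15]]

```text
time_s: 8.55
tcp_pos: [0.4522, -0.3783, 0.019]
ee_rot: [[0.068, -0.998, 0.002], [-0.998, -0.068, -0.001], [0.001, -0.002, -1.0]]
wrist_force: [-0.3, -0.3, 0.8]
gripper_width: 0.723
```

>>> play_rows:
  commands:
    - [[0,0,0.03,0,0,0,0.1],[0,0,0.08,0,0,0,0.1],[0.001,0.01,0.13,0,0,0,0.1],[0.002,0.04,0.17,0,0,0,0.1],[0.002,0.09,0.18,0,0,0,0.1]]

```text
time_s: 9.05
tcp_pos: [0.4565, -0.2914, 0.2038]
ee_rot: [[0.066, -0.998, 0.011], [-0.998, -0.066, -0.005], [0.006, -0.011, -1.0]]
wrist_force: [1.0, 0.6, -0.1]
gripper_width: 0.902
```

Run:
```python
from h import *
d=r.capture('side'); W=cloud(d); S=W.reshape(-1,3)
t=S[(abs(S[:,2]-.06)<.005)&(S[:,0]>.38)&(S[:,0]<.52)&(S[:,1]<-.26)&(S[:,1]>-.5)]
h,e=np.histogram(t[:,1],np.arange(-.48,-.26,.01)); print([(round(float(a),3),int(b)) for a,b in zip(e,h)],t[:,0].min(),t[:,0].max())
```

```text
[(-0.48, 0), (-0.47, 0), (-0.46, 32), (-0.45, 51), (-0.44, 49), (-0.43, 43), (-0.42, 19), (-0.41, 0), (-0.4, 38), (-0.39, 45), (-0.38, 46), (-0.37, 38), (-0.36, 6), (-0.35, 0), (-0.34, 0), (-0.33, 0), (-0.32, 0), (-0.31, 0), (-0.3, 0), (-0.29, 0), (-0.28, 0)] 0.421960092193609 0.48354551306774773
```

>>> play_rows:
  commands:
    - [[0,0.05,0,0,0,0,0.1],[0,0.1,0,0,0,0,0.1],[0.001,0.15,0,0,0,0,0.1],[0.001,0.2,0,0,0,0,0.1],[0.001,0.24,0,0,0,0,0.1]]

```text
time_s: 9.6
tcp_pos: [0.4541, -0.0473, 0.1985]
ee_rot: [[0.069, -0.998, 0.002], [-0.998, -0.069, 0.001], [-0.0, -0.002, -1.0]]
wrist_force: [1.5, -0.3, 0.2]
gripper_width: 0.902
```

>>> play_rows:
  commands:
    - [[0,0.03,0,0,0,0,0.1],[0.001,0.058,0,0,0,0,0.1],[0.001,0.059,0,0,0,0,0.1],[0.001,0.059,-0.03,0,0,0,0.1],[0.001,0.059,-0.06,0,0,0,0.1]]

```text
time_s: 10.1
tcp_pos: [0.4561, 0.0097, 0.1383]
ee_rot: [[0.069, -0.998, 0.004], [-0.998, -0.069, 0.002], [-0.001, -0.004, -1.0]]
wrist_force: [0.0, 0.2, -0.7]
gripper_width: 0.895
```

>>> play_rows:
  commands:
    - [[0,0,-0.025,0,0,0,0.1],[0,0,-0.028,0,0,0,0.4],[0,0,-0.028,0,0,0,1],[0,0,-0.028,0,0,0,1],[0,0,-0.028,0,0,0,1]]

```text
time_s: 10.6
tcp_pos: [0.4561, 0.0094, 0.1111]
ee_rot: [[0.068, -0.998, 0.002], [-0.998, -0.068, 0.001], [-0.001, -0.002, -1.0]]
wrist_force: [-5.1, -0.0, 2.1]
gripper_width: 0.624
```

>>> play_rows:
  commands:
    - [[0,0,0.002,0,0,0,1],[0,-0.005,0.004,0,0,0,1],[0.0014,-0.02,0.004,0,0,0,1],[0.0028,-0.04,0.004,0,0,0,1],[0.0042,-0.06,0.004,0,0,0,1]]

```text
time_s: 11.1
tcp_pos: [0.4598, -0.0513, 0.1142]
ee_rot: [[0.069, -0.998, 0.001], [-0.998, -0.069, 0.0], [-0.0, -0.001, -1.0]]
wrist_force: [-0.1, 0.4, -1.6]
gripper_width: 0.616
```

>>> play_rows:
  commands:
    - [[0.0017,-0.025,0,0,0,0,1],[0.0034,-0.05,0,0,0,0,1],[0.0051,-0.075,0,0,0,0,1],[0.0068,-0.1,0,0,0,0,1],[0.0082,-0.12,0,0,0,0,1]]

```text
time_s: 11.6
tcp_pos: [0.4679, -0.1722, 0.1141]
ee_rot: [[0.067, -0.998, 0.001], [-0.998, -0.067, -0.0], [0.0, -0.001, -1.0]]
wrist_force: [-0.4, -0.3, -0.5]
gripper_width: 0.62
```

>>> play_rows:
  commands:
    - [[0.0014,-0.02,0,0,0,0,1],[0.0028,-0.04,0,0,0,0,1],[0.0042,-0.06,0,0,0,0,1],[0.0056,-0.08,0,0,0,0,1],[0.006,-0.09,0.02,0,0,0,1]]

```text
time_s: 12.1
tcp_pos: [0.4718, -0.2616, 0.1317]
ee_rot: [[0.066, -0.998, -0.006], [-0.998, -0.066, 0.002], [-0.002, 0.005, -1.0]]
wrist_force: [-0.5, -0.3, -0.5]
gripper_width: 0.614
```

>>> play_rows:
  commands:
    - [[-0.012,-0.035,0,0,0,0,1],[-0.025,-0.063,0,0,0,0,1],[-0.026,-0.065,-0.03,0,0,0,1],[-0.026,-0.065,-0.06,0,0,0,1],[-0.026,-0.065,-0.085,0,0,0,1]]

```text
time_s: 12.6
tcp_pos: [0.4471, -0.3262, 0.0478]
ee_rot: [[0.067, -0.998, 0.0], [-0.998, -0.067, 0.0], [-0.0, -0.0, -1.0]]
wrist_force: [-0.4, -0.4, -1.8]
gripper_width: 0.619
```

>>> play_rows:
  commands:
    - [[0,0,-0.02,0,0,0,1],[0,0,-0.03,0,0,0,1],[0,0,-0.031,0,0,0,1],[0,0,-0.031,0,0,0,0.15],[0,0,-0.031,0,0,0,0.15]]

```text
time_s: 13.1
tcp_pos: [0.4483, -0.3259, 0.0184]
ee_rot: [[0.068, -0.998, 0.001], [-0.998, -0.068, -0.001], [0.001, -0.001, -1.0]]
wrist_force: [-0.8, -0.3, 0.3]
gripper_width: 0.719
```

>>> play_rows:
  commands:
    - [[0,0,0.03,0,0,0,0.1],[0,0,0.08,0,0,0,0.1],[0,0,0.13,0,0,0,0.1],[0,0,0.18,0,0,0,0.1],[0,0.04,0.2,0,0,0,0.1]]

```text
time_s: 13.6
tcp_pos: [0.4505, -0.2888, 0.224]
ee_rot: [[0.064, -0.998, 0.011], [-0.998, -0.065, -0.006], [0.006, -0.01, -1.0]]
wrist_force: [0.8, 0.8, 0.4]
gripper_width: 0.898
```

>>> play_rows:
  commands:
    - [[0,0.04,0.03,0,0,0,0],[0,0.085,0.05,0,0,0,0],[0,0.13,0.07,0,0,0,0],[0,0.18,0.07,0,0,0,0],[0,0.23,0.07,0,0,0,0]]

```text
time_s: 14.1
tcp_pos: [0.4476, -0.0538, 0.2893]
ee_rot: [[0.067, -0.998, 0.004], [-0.998, -0.067, 0.001], [-0.001, -0.004, -1.0]]
wrist_force: [1.4, 0.1, 0.5]
gripper_width: 1.001
```

>>> play_rows:
  commands:
    - [[0,0.05,0,0,0,0,0],[0,0.1,0,0,0,0,0],[0,0.15,0,0,0,0,0],[0,0.2,0,0,0,0,0],[0,0.25,0,0,0,0,0]]

```text
time_s: 14.6
tcp_pos: [0.4472, 0.1964, 0.2887]
ee_rot: [[0.069, -0.998, 0.002], [-0.998, -0.069, 0.001], [-0.001, -0.002, -1.0]]
wrist_force: [1.2, -0.1, 0.8]
gripper_width: 1.0
```

>>> play_rows:
  commands:
    - [[0,0.05,0,0,0,0,0],[-0.01,0.1,0,0,0,0,0],[-0.02,0.15,0,0,0,0,0],[-0.02,0.2,0,0,0,0,0],[-0.02,0.22,0,0,0,0,0]]

```text
time_s: 15.1
tcp_pos: [0.4269, 0.4181, 0.2876]
ee_rot: [[0.071, -0.997, 0.0], [-0.997, -0.071, 0.001], [-0.001, -0.0, -1.0]]
wrist_force: [0.3, -0.3, -0.4]
gripper_width: 1.002
```

```bash
cat > m4.py <<'E'
from h import *
import sys
b=r.capture('side'); save(b,'side'+sys.argv[1]); S=cloud(b).reshape(-1,3)
t=S[(abs(S[:,2]-.06)<.005)&(S[:,0]>.38)&(S[:,0]<.52)&(S[:,1]<-.26)&(S[:,1]>-.5)]
h,e=np.histogram(t[:,1],np.arange(-.48,-.28,.01)); print([int(b) for b in h])
c,T=wrist(); W=cloud(c,T); im=c['image']; save(c,'w'+sys.argv[1]); hsv=cv2.cvtColor(im,cv2.COLOR_RGB2HSV)
x,y,z=[W[...,i] for i in range(3)]
m=((hsv[...,0]<16)&(hsv[...,1]>120)&(hsv[...,2]>90)&(z<.04)&(z>.004)).astype(np.uint8)
n,l,st,_=cv2.connectedComponentsWithStats(m)
for k in range(1,n):
    if st[k,4]>150:
        p=W[l==k]; rc=cv2.minAreaRect((p[:,:2]*1000).astype(np.float32))
        print(st[k],im[l==k].mean(0).round(),np.percentile(p[:,2],[5,50,95]).round(4),rc,(cv2.boxPoints(rc)).round(1).tolist())
print(r.sense()['joints'].round(1),r.sense()['tcp_pos'])
E
python3 m4.py 3
```

```text
[0, 0, 38, 48, 45, 47, 16, 0, 43, 46, 39, 40, 8, 8, 43, 40, 37, 23, 0]
[  7   0  33  19 415] [188.  35.  33.] [0.0053 0.019  0.038 ] ((724.5860595703125, 256.85302734375), (24.07305908203125, 10.136194229125977), 61.704872131347656) [[714.4000244140625, 248.6999969482422], [723.2999877929688, 243.89999389648438], [734.7999877929688, 265.0], [725.7999877929688, 269.8999938964844]]
[ 287   95   54  114 1428] [243. 146.  93.] [0.0174 0.0206 0.0222] ((394.26605224609375, 396.411376953125), (59.09132766723633, 139.16766357421875), 19.52666664123535) [[343.20001220703125, 452.1000061035156], [389.70001220703125, 321.0], [445.3999938964844, 340.70001220703125], [398.8999938964844, 471.8999938964844]]
[  0 256  80   7 340] [182. 135.  89.] [0.0103 0.0166 0.0212] ((750.5908203125, 572.6728515625), (109.07183837890625, 4.386996269226074), 5.295780658721924) [[696.0999755859375, 569.7999877929688], [696.5, 565.5], [805.0999755859375, 575.5], [804.7000122070312, 579.9000244140625]]
[ 59.8  17.2   2.6  -0.  -75.4 -55.8] [0.42717143 0.41721589 0.28692697]
```

View pics/w3.png

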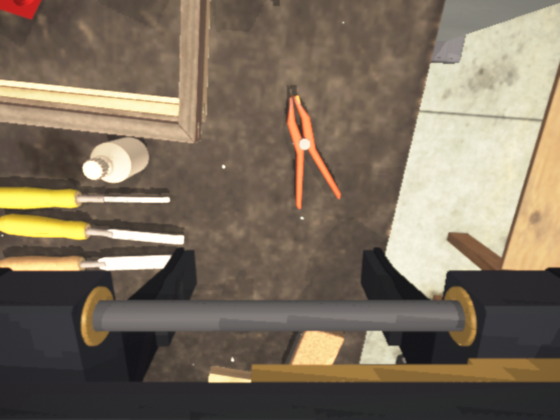

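View pics/side3.png

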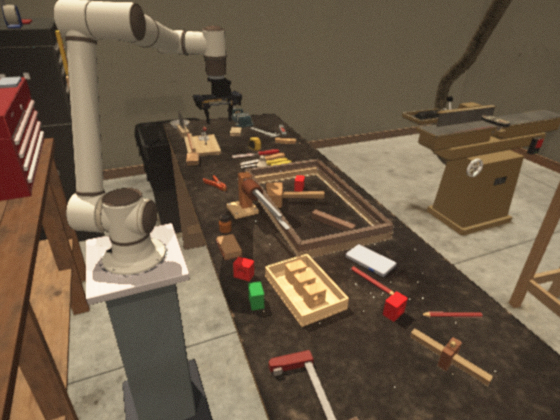

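Tray holds all 3 blocks on its floor; the bar has only the roller. Wrist view: clamp jaw tips (293,88), pivot (304,144), handle ends (299,207) and (339,197).

```bash
cat > m5.py <<'E'
from h import *
# clamp: pivot = pale disc within orange blob; handle tips from blob
def clamp():
    c,T=wrist(); W=cloud(c,T); im=c['image']; hsv=cv2.cvtColor(im,cv2.COLOR_RGB2HSV); z=W[...,2]
    m=((hsv[...,0]<16)&(hsv[...,1]>120)&(hsv[...,2]>90)&(z<.04)&(z>.01)).astype(np.uint8)
    n,l,st,_=cv2.connectedComponentsWithStats(m)
    ks=[k for k in range(1,n) if st[k,4]>400 and W[l==k][:,0].mean()<.6]; k=max(ks,key=lambda k:st[k,4])
    p=W[l==k][:,:2]
    x0,y0,w,h,_=st[k]; reg=np.zeros_like(m); reg[y0:y0+h,x0:x0+w]=1
    wh=reg*(hsv[...,1]<90)*(hsv[...,2]>170)*(z>.012)
    n2,l2,s2,_=cv2.connectedComponentsWithStats(wh.astype(np.uint8)); k2=max(range(1,n2),key=lambda k:s2[k,4])
    piv=np.nanmean(W[l2==k2],0); 
    rc=cv2.minAreaRect((p*1000).astype(np.float32)); B=cv2.boxPoints(rc)/1000
    d=np.linalg.norm(p-piv[:2],axis=1); F=p[d>.074]  # handle ends only (jaws reach 59)
    kk=cv2.kmeans(F.astype(np.float32),2,None,(3,20,1e-4),5,cv2.KMEANS_PP_CENTERS)[2]
    ax=kk.mean(0)-piv[:2]; ax/=np.linalg.norm(ax)
    print('pivot',piv.round(4),s2[k2],'ends',kk.round(4).tolist(),'axis to handles',ax.round(4),np.degrees(np.arctan2(ax[1],ax[0])).round(2),'grasp50',(piv[:2]+.05*ax).round(4),'rect',rc[1],rc[2])
    per=np.array([-ax[1],ax[0]]); s=(p-piv[:2])@ax; q=(p-piv[:2])@per
    for a in (-50,-40,-20,20,35,50,65): 
        k=abs(s-a/1000)<.003; print(a,(q[k].min()*1000).round(1),(q[k].max()*1000).round(1)) if k.any() else 0
clamp()
E
python3 m5.py
```

```text
pivot [0.3981 0.3865 0.023 ] [298 141  12  11 101] ends [[0.3977000117301941, 0.4652000069618225], [0.34860000014305115, 0.4474000036716461]] axis to handles [-0.3368  0.9416] 109.68 grasp50 [0.3813 0.4336] rect (58.45857238769531, 138.78875732421875) 20.324907302856445
-50 -6.0 7.5
-40 -9.9 10.3
-20 -13.3 13.7
20 -15.4 15.1
35 -19.4 19.1
50 -23.4 23.3
65 -27.1 27.8
```

>>> play_rows:
  commands:
    - [[-0.02,0.008,-0.04,0,0,0.138,0],[-0.04,0.016,-0.08,0,0,0.276,0],[-0.0465,0.0175,-0.12,0,0,0.276,0],[-0.0465,0.0175,-0.15,0,0,0.276,0],[-0.0465,0.0175,-0.15,0,0,0.276,0]]

```text
time_s: 15.75
tcp_pos: [0.3796, 0.428, 0.1342]
ee_rot: [[0.336, -0.942, -0.005], [-0.942, -0.336, -0.008], [0.006, 0.007, -1.0]]
wrist_force: [0.3, -1.0, -0.0]
gripper_width: 1.004
```

```bash
python3 m5.py; python3 -c "
from h import *
s=r.sense();print(s['tcp_pos'],s['ee_rot'].round(3),s['joints'].round(1))"
```

```text
pivot [0.3951 0.3855 0.0231] [274 143   8  17 110] ends [[0.3476000130176544, 0.4503999948501587], [0.34869998693466187, 0.44609999656677246]] axis to handles [-0.5991  0.8007] 126.8 grasp50 [0.3651 0.4256] rect (16.174575805664062, 140.5753173828125) 28.38091468811035
-50 13.1 15.5
-40 11.6 17.8
-20 5.5 17.8
20 -2.9 5.4
35 -3.1 5.1
50 -3.1 4.5
65 -3.0 4.1
[0.38117233 0.42998938 0.13711996] [[ 0.337 -0.942 -0.001]
 [-0.942 -0.337 -0.003]
 [ 0.003  0.002 -1.   ]] [ 64.6  21.6 -13.5   0.  -55.1 -44.9]
```

>>> play_rows:
  commands:
    - [[0,0,-0.04,0,0,0,0],[0,0,-0.08,0,0,0,0],[0,0,-0.11,0,0,0,0],[0,0,-0.13,0,0,0,0],[0,0,-0.1335,0,0,0,0]]

```text
time_s: 16.3
tcp_pos: [0.382, 0.4316, 0.0043]
ee_rot: [[0.336, -0.942, -0.0], [-0.942, -0.336, -0.001], [0.001, 0.0, -1.0]]
wrist_force: [-0.0, -0.1, 0.3]
gripper_width: 0.998
```

```bash
python3 -c "
from h import *
c,T=wrist();save(c,'w4')
s=r.sense();print(s['tcp_pos'],s['wrist_force'])"
```

```text
[0.38221298 0.43220583 0.00497597] [-0.49121894  0.11153247  0.92734114]
```

View pics/w4.png

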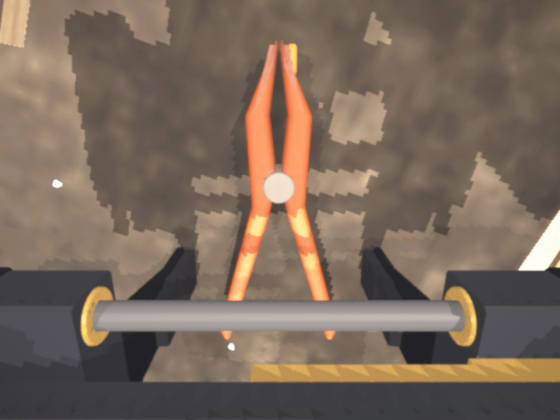

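Clamp centred and aligned between the fingers (pivot at (279,187), handles to (227,335)/(330,335)). Closing.

>>> play_rows:
  commands:
    - [[0,0,0,0,0,0,0.3],[0,0,0,0,0,0,0.5],[0,0,0,0,0,0,0.7],[0,0,0,0,0,0,1],[0,0,0,0,0,0,1]]

```text
time_s: 16.85
tcp_pos: [0.3814, 0.4322, 0.0048]
ee_rot: [[0.337, -0.941, 0.0], [-0.941, -0.337, 0.001], [-0.001, -0.001, -1.0]]
wrist_force: [1.3, 0.4, 0.4]
gripper_width: 0.634
```

>>> play_rows:
  commands:
    - [[0,0,0,0,0,0,1],[0,0,0,0,0,0,1],[0,0,0,0,0,0,1],[0,0,0.01,0,0,0,1],[0,0,0.02,0,0,0,1]]

```text
time_s: 17.35
tcp_pos: [0.3809, 0.431, 0.0241]
ee_rot: [[0.337, -0.941, -0.001], [-0.941, -0.337, -0.002], [0.002, 0.002, -1.0]]
wrist_force: [-0.2, -0.8, -0.7]
gripper_width: 0.314
```

```bash
python3 -c "
from h import *
c,T=wrist();save(c,'w5')
s=r.sense();print(s['tcp_pos'],s['wrist_force'],s['gripper_width'])"
```

```text
[0.38170105 0.43240532 0.02626849] [-0.05511383  0.64488614  0.5114806 ] 0.3155858681973717
```

View pics/w5.png

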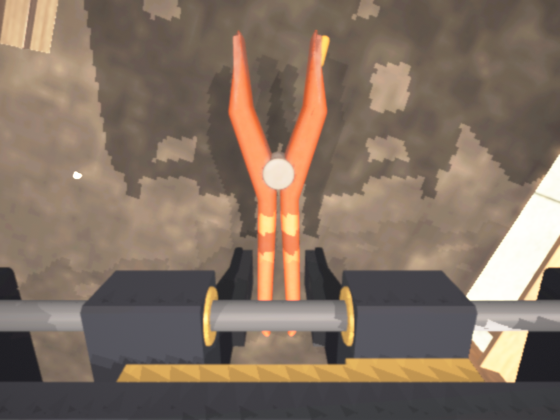

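>>> play_rows:
  commands:
    - [[0,0,0.05,0,0,0,1],[0,0,0.1,0,0,0,1],[0,0,0.15,0,0,-0.13,1],[0.01,-0.02,0.19,0,0,-0.26,1],[0.02,-0.05,0.22,0,0,-0.4,1]]

```text
time_s: 17.9
tcp_pos: [0.4017, 0.3826, 0.2477]
ee_rot: [[-0.059, -0.998, 0.003], [-0.998, 0.059, 0.004], [-0.004, -0.002, -1.0]]
wrist_force: [0.7, 0.2, -1.7]
gripper_width: 0.312
```

>>> play_rows:
  commands:
    - [[0.01,-0.03,0.02,0,0,-0.14,1],[0.02,-0.06,0.03,0,0,-0.28,1],[0.03,-0.09,0.03,0,0,-0.42,1],[0.04,-0.12,0.03,0,0,-0.56,1],[0.04,-0.15,0.03,0,0,-0.7,1]]

```text
time_s: 18.4
tcp_pos: [0.4416, 0.2303, 0.2743]
ee_rot: [[-0.691, -0.723, -0.0], [-0.723, 0.691, 0.0], [-0.0, 0.0, -1.0]]
wrist_force: [-0.4, -0.5, -0.4]
gripper_width: 0.312
```

>>> play_rows:
  commands:
    - [[0,-0.035,0,0,0,-0.14,1],[0.01,-0.07,0,0,0,-0.28,1],[0.01,-0.105,0,0,0,-0.42,1],[0.02,-0.14,0,0,0,-0.56,1],[0.02,-0.18,0,0,0,-0.7,1]]

```text
time_s: 18.9
tcp_pos: [0.4614, 0.0506, 0.2744]
ee_rot: [[-0.994, -0.109, 0.001], [-0.109, 0.994, 0.0], [-0.001, 0.0, -1.0]]
wrist_force: [0.7, -0.3, -1.6]
gripper_width: 0.311
```

>>> play_rows:
  commands:
    - [[0,-0.035,0,0,0,-0.14,1],[0,-0.07,0,0,0,-0.28,1],[0.005,-0.105,0,0,0,-0.42,1],[0.01,-0.14,0,0,0,-0.56,1],[0.01,-0.18,0,0,0,-0.7,1]]

```text
time_s: 19.4
tcp_pos: [0.471, -0.1294, 0.2744]
ee_rot: [[-0.831, 0.557, 0.0], [0.557, 0.831, 0.0], [-0.0, 0.001, -1.0]]
wrist_force: [0.8, 0.1, -0.7]
gripper_width: 0.312
```

>>> play_rows:
  commands:
    - [[0,-0.035,0,0,0,-0.14,1],[0,-0.07,0,0,0,-0.28,1],[0,-0.1,0,0,0,-0.42,1],[0.002,-0.13,0,0,0,-0.56,1],[0.003,-0.152,0,0,0,-0.7,1]]

```text
time_s: 19.9
tcp_pos: [0.4736, -0.2817, 0.2742]
ee_rot: [[-0.275, 0.961, -0.0], [0.961, 0.275, 0.0], [0.0, -0.0, -1.0]]
wrist_force: [1.2, 0.0, -1.4]
gripper_width: 0.314
```

```bash
python3 -c "
from h import *
s=r.sense();print(s['tcp_pos'],s['ee_rot'].round(3),s['wrist_force'],s['gripper_width'],s['joints'].round(1),s['time_s'])"
```

```text
[ 0.4735701  -0.28170844  0.27415063] [[-0.275  0.961 -0.   ]
 [ 0.961  0.275  0.   ]
 [ 0.    -0.    -1.   ]] [ 1.22804063  0.02785204 -1.42317631] 0.31354925958531177 [ -13.9   12.9   -5.1   -0.   -72.  -150.2] 19.9
```

>>> play_rows:
  commands:
    - [[0,-0.003,-0.03,0,0,-0.105,1],[0,-0.0065,-0.06,0,0,-0.211,1],[0,-0.0065,-0.085,0,0,-0.211,1],[0,-0.0065,-0.085,0,0,-0.211,1],[0,-0.0065,-0.085,0,0,-0.211,1]]

```text
time_s: 20.4
tcp_pos: [0.4743, -0.2869, 0.1899]
ee_rot: [[-0.075, 0.997, -0.0], [0.997, 0.075, -0.001], [-0.001, -0.0, -1.0]]
wrist_force: [-0.4, 0.3, -0.6]
gripper_width: 0.31
```

```bash
cat > m6.py <<'E'
from h import *
import sys
s=r.sense(); c,T=wrist(); W=cloud(c,T); save(c,sys.argv[1]); im=c['image']; hsv=cv2.cvtColor(im,cv2.COLOR_RGB2HSV); z=W[...,2]
t=s['tcp_pos']; print(t,s['ee_rot'].round(3).tolist(),s['gripper_width'])
m=((hsv[...,0]<16)&(hsv[...,1]>120)&(hsv[...,2]>70)&(abs(z-t[2]-.015)<.03)&(W[...,1]<t[1]+.13))
p=W[m]; 
u=np.array([-.068,.998]); v=np.array([.998,.068])  # u: inward along the bar, v: across
s_=(p[:,:2]-t[:2])@u; q=(p[:,:2]-t[:2])@v
print('clamp: along max',s_.max())
for a in np.arange(.03,.125,.01):
    k=abs(s_-a)<.003
    if k.any():
        qq=q[k]; print(round(a,2),'left',(np.percentile(qq[qq<0],[5,95])*1e3).round(1) if (qq<0).any() else '', 'right',(np.percentile(qq[qq>0],[5,95])*1e3).round(1) if (qq>0).any() else '','z top',np.percentile(p[k][:,2],90).round(4))
wh=(hsv[...,1]<90)&(hsv[...,2]>140)&(abs(z-t[2]-.018)<.02)
n,l,st,_=cv2.connectedComponentsWithStats(wh.astype(np.uint8))
for k in range(1,n):
    if st[k,4]>60: w=np.nanmean(W[l==k],0); print('pale',st[k],w.round(4),'along',((w[:2]-t[:2])@u).round(4),'across',((w[:2]-t[:2])@v).round(4))
S=W.reshape(-1,3)
for nm,zz in (('bar',.141),('tongue',.123)):
    k=(abs(S[:,2]-zz)<.0035)&(abs(S[:,0]-.466)<.03)&(S[:,1]<0)&(S[:,1]>-.23); p=S[k]
    if len(p)>20:
        print(nm,len(p),'y',np.percentile(p[:,1],[0.5,99.5]).round(4),'z',p[:,2].mean().round(4))
        for y in np.arange(-.2,-.06,.02):
            j=abs(p[:,1]-y)<.005
            if j.sum()>8: print('  y',round(y,3),'x',np.percentile(p[j,0],[3,97]).round(4))
E
python3 m6.py w6
```

```text
[ 0.47431481 -0.28685777  0.18985539] [[-0.075, 0.997, -0.0], [0.997, 0.075, -0.001], [-0.001, -0.0, -1.0]] 0.31021512239202376
clamp: along max 0.10927930175158959
0.03 left [-9.2 -1.5] right [1.4 8.6] z top 0.2065
0.04 left [-9.2 -1.5] right [0.9 8.5] z top 0.2063
0.05 left [-12.6  -7.2] right [ 6.4 11.8] z top 0.2062
0.06 left [-15.3  -4.6] right [ 3.6 14.1] z top 0.2061
0.07 left [-18.5  -7.9] right [ 6.6 17. ] z top 0.2059
0.08 left [-20.5 -11.7] right [10.1 19.1] z top 0.2057
0.09 left [-19.4 -13.1] right [11.4 17.6] z top 0.2054
0.1 left [-18.  -14.4] right [12.3 16.6] z top 0.2053
0.11 left [-16.9 -15.7] right [13.2 14.9] z top 0.2039
pale [263 158  31  31 757] [ 0.4704 -0.2345  0.2075] along 0.0525 across -0.0004
bar 104 y [-0.1552 -0.1528] z 0.1411
tongue 2294 y [-0.209  -0.1499] z 0.124
  y -0.2 x [0.4629 0.476 ]
  y -0.18 x [0.4615 0.4748]
  y -0.16 x [0.4602 0.4736]
```

View pics/w6.png

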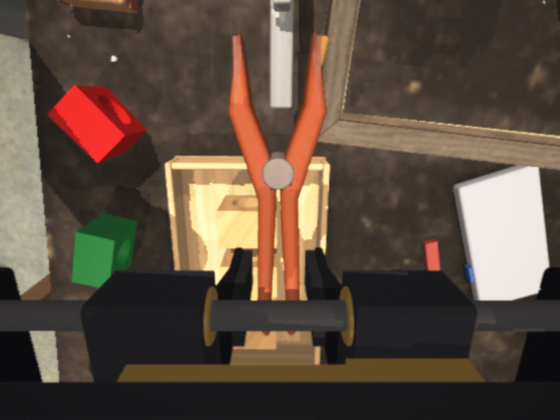

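Jaws open about 28 mm around the bar line; pivot (277,172) is centred 52 mm ahead of the TCP. Tongue top measures z=0.124 and the bar end is at y=-0.155. Lowering, then sliding on.

>>> play_rows:
  commands:
    - [[0,0,-0.02,0,0,0,1],[0,0,-0.04,0,0,0,1],[0,0,-0.055,0,0,0,1],[0,0,-0.057,0,0,0,1],[0,0,-0.057,0,0,0,1]]

```text
time_s: 20.95
tcp_pos: [0.4752, -0.2869, 0.1336]
ee_rot: [[-0.075, 0.997, 0.002], [0.997, 0.075, -0.001], [-0.001, 0.002, -1.0]]
wrist_force: [0.6, 1.4, -1.1]
gripper_width: 0.31
```

>>> play_rows:
  commands:
    - [[-0.0005,0.01,0,0,0,0,1],[-0.001,0.02,0,0,0,0,1],[-0.0015,0.03,0,0,0,0,1],[-0.0017,0.041,0,0,0,0,1],[-0.0017,0.041,0,0,0,0,1]]

```text
time_s: 21.45
tcp_pos: [0.4726, -0.2441, 0.1326]
ee_rot: [[-0.077, 0.997, 0.0], [0.997, 0.077, 0.0], [0.0, 0.0, -1.0]]
wrist_force: [0.1, 0.5, -1.3]
gripper_width: 0.311
```

>>> play_rows:
  commands:
    - [[0,0,-0.002,0,0,0,1],[0,0,-0.004,0,0,0,1],[0,0,-0.004,0,0,0,1]]

```text
time_s: 21.75
tcp_pos: [0.4726, -0.2458, 0.1278]
ee_rot: [[-0.074, 0.997, -0.0], [0.997, 0.074, 0.0], [0.0, -0.0, -1.0]]
wrist_force: [1.2, -0.2, -0.1]
gripper_width: 0.309
```

```bash
python3 m6.py w7; python3 -c "
from h import *
s=r.sense();print(s['wrist_force'])"
```

```text
[ 0.47255753 -0.24582657  0.12784611] [[-0.074, 0.997, -0.0], [0.997, 0.074, 0.0], [0.0, -0.0, -1.0]] 0.3091477599101749
clamp: along max 0.1093660954131827
0.03 left [-8.9 -1.4] right [1.4 9.2] z top 0.1448
0.04 left [-9.1 -1.4] right [1. 9.] z top 0.1447
0.05 left [-12.5  -7.1] right [ 6.3 11.7] z top 0.1449
0.06 left [-15.2  -5. ] right [ 3.7 14.3] z top 0.1448
0.07 left [-18.4  -7.9] right [ 6.9 17.2] z top 0.1448
0.08 left [-20.3 -11.6] right [10.2 19.2] z top 0.1446
0.09 left [-19.1 -13. ] right [11.5 17.6] z top 0.1445
0.1 left [-18.2 -14.2] right [12.4 16.5] z top 0.1445
0.11 left [-16.6 -15.4] right [13.3 15.3] z top 0.1437
pale [ 268    0   25   80 1918] [ 0.4656 -0.1403  0.142 ] along 0.1058 across 0.0002
pale [263 138  31  52 865] [ 0.4685 -0.1928  0.1448] along 0.0532 across -0.0004
bar 8896 y [-0.2292 -0.1273] z 0.143
  y -0.2 x [0.4576 0.4798]
  y -0.18 x [0.4502 0.4839]
  y -0.16 x [0.4472 0.4854]
  y -0.14 x [0.4482 0.4839]
tongue 2275 y [-0.2075 -0.1361] z 0.1241
  y -0.18 x [0.4618 0.4736]
  y -0.16 x [0.4605 0.4736]
  y -0.14 x [0.4589 0.4727]
[ 0.91623578  0.24082758 -0.30503942]
```

View pics/w7.png

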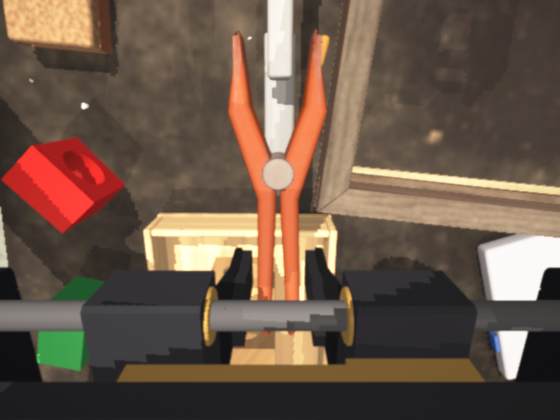

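Clamp lies on the tongue (top 0.1448), its jaws about 19 mm past the bar end (end face at row 77, tips at row 35) and centred. Releasing gradually.

>>> play_rows:
  commands:
    - [[0,0,0,0,0,0,0.6],[0,0,0,0,0,0,0.5],[0,0,0,0,0,0,0.4],[0,0,0,0,0,0,0.3],[0,0,0,0,0,0,0.2]]

```text
time_s: 22.3
tcp_pos: [0.4726, -0.2457, 0.1284]
ee_rot: [[-0.075, 0.997, 0.0], [0.997, 0.075, -0.0], [-0.0, 0.0, -1.0]]
wrist_force: [0.6, -0.2, -0.7]
gripper_width: 0.68
```

>>> play_rows:
  commands:
    - [[0,0,0,0,0,0,0.1],[0,0,0,0,0,0,0],[0,0,0.02,0,0,0,0],[0,0,0.05,0,0,0,0],[0,0,0.062,0,0,0,0]]

```text
time_s: 22.8
tcp_pos: [0.4739, -0.2461, 0.1929]
ee_rot: [[-0.075, 0.997, 0.004], [0.997, 0.075, -0.002], [-0.002, 0.004, -1.0]]
wrist_force: [1.0, 0.0, -0.5]
gripper_width: 0.993
```

```bash
sed -i 's/-t\[2\]-.015)<.03)/-.14)<.015)/; s/-t\[2\]-.018)<.02/-.147)<.008/' m6.py; python3 m6.py w8
```

```text
[ 0.47392794 -0.24614649  0.19292203] [[-0.075, 0.997, 0.004], [0.997, 0.075, -0.002], [-0.002, 0.004, -1.0]] 0.9929218706851819
clamp: along max 0.10849668349650768
0.03 left [-12.6  -5. ] right [ 4.  11.6] z top 0.1447
0.04 left [-11.3  -3.7] right [ 2.  10.2] z top 0.1449
0.05 left [-13.1  -8. ] right [ 6.2 11.6] z top 0.1448
0.06 left [-14.2  -4.4] right [ 2.4 12.8] z top 0.1448
0.07 left [-15.9  -6.2] right [ 4.6 14.2] z top 0.1447
0.08 left [-16.9  -8. ] right [ 6.1 14.7] z top 0.1447
0.09 left [-13.9  -8. ] right [ 5.7 12. ] z top 0.1445
0.1 left [-11.3  -7.9] right [5.4 9.5] z top 0.1446
0.11 left [-8.9 -8.4] right [5.8 6.4] z top 0.1434
pale [ 269    0   17   83 1393] [ 0.4651 -0.1326  0.1421] along 0.114 across -0.0011
pale [266 143  22  23 383] [ 0.4697 -0.1958  0.1461] along 0.0505 across -0.0008
bar 4776 y [-0.229  -0.1125] z 0.1429
  y -0.2 x [0.4581 0.4817]
  y -0.18 x [0.4535 0.483 ]
  y -0.16 x [0.4531 0.4822]
  y -0.14 x [0.4577 0.4776]
  y -0.12 x [0.4598 0.4691]
tongue 1096 y [-0.2086 -0.1361] z 0.1241
  y -0.18 x [0.4639 0.4726]
  y -0.16 x [0.4607 0.4735]
  y -0.14 x [0.4591 0.4723]
```

View pics/w8.png

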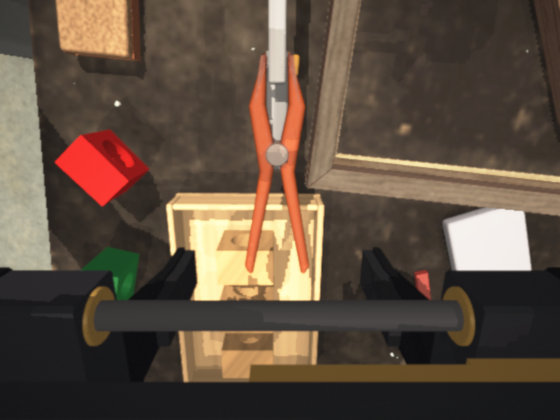

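Clamp is clipped: jaws on the bar's sides (rows 60–90), pivot (277,154), about 40 mm past the end. Retreating, then a final check.

>>> play_rows:
  commands:
    - [[0,-0.01,0.04,0,0,0,0],[0,-0.02,0.08,0,0,0,0],[0,-0.02,0.12,0,0,0,0],[0,-0.02,0.12,0,0,0,0],[0,-0.02,0.12,0,0,0,0]]

```text
time_s: 23.35
tcp_pos: [0.4726, -0.2654, 0.31]
ee_rot: [[-0.074, 0.997, 0.001], [0.997, 0.074, 0.001], [0.001, 0.001, -1.0]]
wrist_force: [0.7, 0.4, -0.9]
gripper_width: 0.996
```

>>> play_rows:
  commands:
    - [[0,0,0,0,0,0,0],[0,0,0,0,0,0,0],[0,0,0,0,0,0,0],[0,0,0,0,0,0,0],[0,0,0,0,0,0,0]]

```text
time_s: 23.85
tcp_pos: [0.4726, -0.2656, 0.3098]
ee_rot: [[-0.075, 0.997, -0.001], [0.997, 0.075, 0.0], [0.0, -0.001, -1.0]]
wrist_force: [0.2, -0.3, -0.0]
gripper_width: 1.0
```

```bash
python3 m6.py w9 | grep -E "pale|along|0.1 "
python3 - <<'E'
from h import *
b=r.capture('side'); S=cloud(b).reshape(-1,3); save(b,'side9')
t=S[(abs(S[:,2]-.06)<.005)&(S[:,0]>.38)&(S[:,0]<.52)&(S[:,1]<-.26)&(S[:,1]>-.5)]
print(np.histogram(t[:,1],np.arange(-.48,-.28,.01))[0])
a=r.capture('scene'); S=cloud(a).reshape(-1,3)
t=S[(S[:,2]>.145)&(S[:,2]<.157)&(S[:,0]>.42)&(S[:,0]<.49)&(S[:,1]<.15)&(S[:,1]>-.1)]
print('roller top y',np.percentile(t[:,1],[2,98]))
E
```

```text
clamp: along max 0.12684701549561755
0.1 left [-13.4  -5.3] right [ 9.2 17.4] z top 0.1447
pale [276   0  11  66 722] [ 0.4648 -0.1283  0.142 ] along 0.1375 across 0.0016
pale [274 104  14  18 173] [ 0.4696 -0.1961  0.146 ] along 0.0695 across 0.0018
  y -0.1 x [0.4587 0.4681]
[ 0  0 33 50 48 45 18  0 45 43 40 43  5  6 49 40 35 27  0]
roller top y [0.05036134 0.14071936]
```

View pics/side9.png

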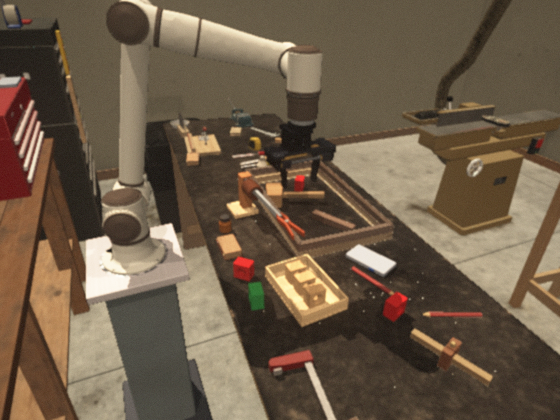

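Three blocks in the tray at (295–318, 270–295), clamp on the bar end (290,222), roller next to the upright (258,198). Everything is still and the robot is clear, so I'm handing in.

```bash
python3 -c "
from station import r
print(r.finish_job())"
```

```text
the job is handed in; nothing more can be done
None
```

The job is handed in. All three blocks on the bar are in the tray, and the orange clamp is clipped on the bar's free end. The hand-in reports no verdict.

**Blocks:** each was slid off and set on the tray floor, side by side. Their tops measure about 60 mm above the bench, with no stacking.

**Roller:** it is still on the bar beside the upright. I never commanded the gripper near it, but no contact reading on it was available.

**Clamp:** after release the pivot is about 40 mm past the bar's end, within 2 mm of the bar's line, and at the same spot in a second look a second later. The clamp lies level on the tongue, with its top at 144.7 mm. The jaws sit around both upright sides of the bar. I could not measure the pinch force or the jaw angle directly.

**Checks that disagreed:**
- The fixed cameras read about 2 mm lower in x than the wrist camera; I used the wrist camera.
- One close-up clamp measurement mis-segmented. I set it aside and confirmed the clamp's position from its handle end and a picture.

The run took about 24 s of robot time.

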